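Set the well-plate stage to its mark, play taken up

ROBOT

A 6-joint arm with a two-finger parallel gripper is mounted at the origin on the work surface. World frame = base frame: x ahead of the robot, y to its left, z up, the work surface at z = 0. Lengths are in mm, angles in rad, forces in N, time in s.
With the tool pointing down it reaches from about 300 to 775 mm from the base axis. Payload 14.6 kg.
Tool frame: the origin (TCP) lies on the centre line of the jaws, within the pads' length; the fingertips stand 19 mm ahead of it and the grasp point (between the pads) is the TCP (bot.tip_reach is the distance from the TCP to the fingertips, in mm); y points along the fingers, x is the direction in which the jaws open and shut, and the axes are right-handed (so a half turn about y gives the same grasp; the last joint's range is limited). The gripper opens to 85 mm and grips with 20 to 120 N. Pads are 22 mm wide; open, the fingers measure 114 mm over their backs; the gripper's body (76 mm by 85 mm) begins 54 mm behind the grasp point. The pads swing forward as they close: fully open they stand 13 mm farther back than shut.
Start: joints at [-1.369, 0.3, 1.521, -0, 1.321, -0.067], TCP at [146.059, -530.242, 250.281] pointing down, gripper open.
Joint ranges: [-3.03, 3.03], [-0.79, 2.21], [0.23, 2.52], [-1.04, 4.18], [0, 3.07], [-2.55, 2.55]. Speed limits (rad/s): [2.22, 2.22, 2.57, 3.14, 3.14, 3.14].

INTERFACE

Orientations are given as a unit quaternion [w, x, y, z].
In Python, from rig import bot gives the robot as it stands. Calls block until the motion is done:
- bot.move_to(position, orientation): joint-space move of the TCP to a pose.
- bot.servo_line(position, attitude=None, speed=150, until_force=None): straight line of the TCP; attitude=None keeps the orientation; speed is the mean speed in mm/s. With until_force (N) it stops when the force on the tool has changed by that much, and returns True; else False.
- bot.move_joints(angles): joint-space move.
- bot.move_gripper(opening, grip_force=None): finger opening in mm; grip_force is the grip in N (None keeps the last); returns when the fingers have stopped.
- bot.dwell(seconds).
- bot.ik(position, orientation): joint angles nearest the present ones, or None.
- bot.read_state(): the state.
- bot.read_camera(name): name is "scene" or "top" or "wrist"; returns a dict with "image" (384x512x3 uint8, blue, green, red), "depth" (384x512 float32, mm along the optical axis (not along the pixel's ray), 0 where there is no reading), "fovy" (degrees; the focal length in pixels is half the picture's height over the tangent of half this angle, whatever the lens; pixels are square), "cx", "cy" (the principal point, pixels), "eye" and "attitude" of the camera in the world; the wrist camera has in their place "mount" (4x4, takes a point from camera to tool coordinates, whose origin is the TCP and whose axes are the tool frame's). Camera axes: x right, y down, z forward; pixel columns grow to the right and rows downward; lengths in mm; the calibration is good to about 2 mm. The wrist camera is an equidistant fisheye: a pixel r from the principal point sees the ray r / f radians off the axis. A picture is of the moment at which its call begins: read the wrist's pose just before it.
A pose or a line that the arm cannot do raises bot.MotionError and nothing moves.
- bot.finish_job(): hands the job in, once; it reports no verdict.
The state is a dict: "clock": time; "joint_positions": joint angles; "qvel": joint speeds; "effort": joint torques, N m; "ee_pos": TCP position; "tool_rot": TCP orientation; "ft_force": force on the tool from outside, world axes, zero at the start; "moment": the same for the moment, N m; "grip_width": finger opening in mm.
Only numpy, scipy, OpenCV 4.12 (cv2) and the standard library are available. Lean on these libraries where they do the work, as an engineer would, in place of code of your own. Each camera call takes 0.05 s, during which the arm holds its last target.

TASK

Two hand-screw stages stand in the cabinet; use the one that carries the flat white well plate, not the one with the capped tubes. Its knob has about 22 degrees of slack, so turn the knob anticlockwise (seen from above) to its mark and on about 40 degrees past it, then come back clockwise and stop with the knob's pointer on the mark, so that the slack is taken up from that side. Let go without disturbing it.

Things in the scene. Friction and masses are not known exactly. Their poses are not given: they have to be found in the camera images.
- plate_knob_grip (a point): Black knob of the stage with the white plate, on the 56 mm high gearbox at its robot end; turns about a vertical axis here, stays put. Bar grip 42 long, 14 wide, 38 high on a foot of radius 22 whose top is 6.5 above the gearbox. Point: mid-bar, 30 above the gearbox, 14.5 under the bar's top. x: along the bar to its pointer end (white line on top); z up. Starts 11 to 36 deg clockwise of its mark.
- plate_mark (a point): Mark of that knob: the one long broad black line (12 x 4 mm) on the white collar round the knob, on the side nearest the plate, 30 mm from the knob's axis, 56 mm above the table; short thin ticks stand every 20 deg beside it. x: level, from the knob's axis through the mark to the plate; z up. On the mark = bar's x parallel to this x.
- plate_screw (a joint): Angle (rad) of the leadscrew under that knob, growing clockwise from above, -1.5 to 1.5; moves the plate carriage 6 mm per rad; friction about 0.06 N m. Knob's angle clockwise from its mark = plate_screw + plate_knob.
- plate_knob (a joint): Where that knob stands in its slack on the screw (rad): 0 = slack taken up anticlockwise (knob drives the screw anticlockwise), 0.38 = slack fully taken up clockwise. Between these ends the screw and plate do not move.

How it is judged:
By the outcome, as a careful person would: the job done as asked, in the order asked, and still so for the second after the job is handed in, with the robot touching nothing.
It also fails if it takes over 34 s, if anything falls off the work surface, if the arm or the gripper's body presses on something with over 40 N, if the wrist force passes 120 N, or if a joint passes its speed limit or range.

## Working session

There is one attempt and no reset: what is moved stays moved. The work goes in short steps, each a Python script; the robot and the scene stay as the last script left them, time stands still between calls to the robot, and variables do not carry over. Pictures are saved under pics/ and viewed, and the job is handed in when it is done.

```bash
ls; mkdir -p pics; python3 - <<'E'
from rig import bot
import cv2,pickle
for n in ["scene","top","wrist"]:
    s=bot.read_state(); c=bot.read_camera(n); cv2.imwrite(f"pics/{n}0.png",c["image"])
    pickle.dump((s,c),open(f"{n}0.pkl","wb"))
    print(n,{k:v for k,v in c.items() if k not in("image","depth")})
print(s)
E
```

```text
pics
scene {'fovy': 47.638742849169226, 'cx': 254.30144997393603, 'cy': 193.33363973279356, 'eye': array([804.86975486, 207.81328802, 719.65080322]), 'attitude': array([-0.12174536,  0.44177734,  0.85403287, -0.24624928])}
top {'fovy': 52.68324090732049, 'cx': 251.01687542528035, 'cy': 189.67650027398162, 'eye': array([427.73803235,   6.94513983, 749.19940406]), 'attitude': array([-0.04066366,  0.70743799, -0.70401246,  0.04737517])}
wrist {'fovy': 65.70646984690485, 'cx': 260.84475823624433, 'cy': 190.78604419908473, 'mount': array([[ 9.99999713e-01, -9.24505814e-05,  7.52596400e-04,
         3.51369844e-01],
       [-7.44980866e-04, -3.04686787e-01,  9.52452312e-01,
        -1.22617433e+02],
       [ 1.41251409e-04, -9.52452599e-01, -3.04686769e-01,
         7.79387665e+01],
       [ 0.00000000e+00,  0.00000000e+00,  0.00000000e+00,
         1.00000000e+00]])}
{'clock': 0.1, 'joint_positions': array([-1.36859857e+00,  3.00426324e-01,  1.52153211e+00, -1.51441703e-05,
        1.32070243e+00, -6.65727291e-02]), 'qvel': array([-0.00106792,  0.00035308, -0.00259589, -0.00089015, -0.00043965,
       -0.00198293]), 'effort': array([ 2.52169186e-03, -5.44377208e+01, -3.62371838e+01, -2.56438761e-05,
        3.05392001e-03,  2.95369659e-05]), 'ee_pos': array([ 146.01964186, -530.0602503 ,  249.76658276]), 'tool_rot': array([ 0.56272766, -0.56223879,  0.42878821, -0.42821232]), 'ft_force': array([ 0.53081308,  0.10531399, -0.01943135]), 'moment': array([ 0.06102666, -0.03554868,  0.04611235]), 'grip_width': 85.61400135577108}
```

View pics/scene0.png

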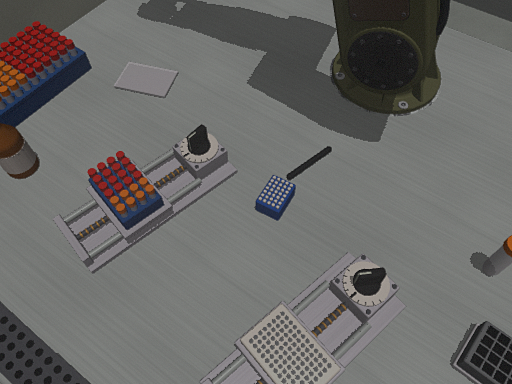

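View pics/top0.png

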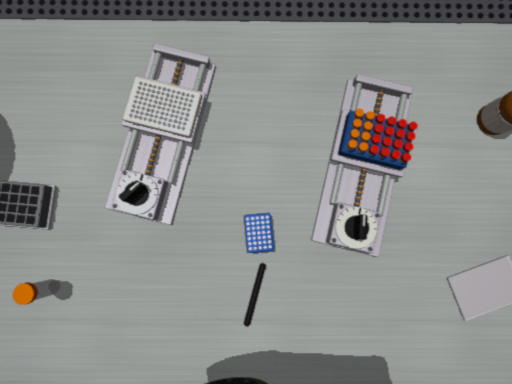

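View pics/wrist0.png

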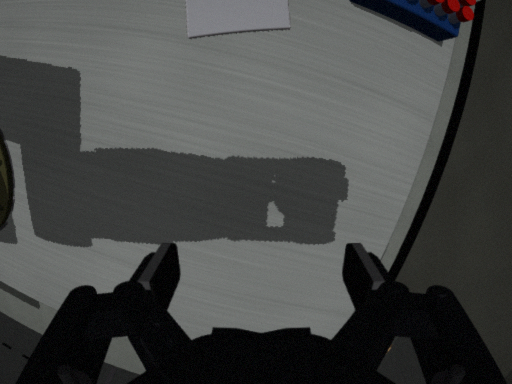

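The plate stage's knob is at about (137,193) in the top view and (368,282) in the scene view. I'll enlarge both.

```bash
cat > h.py <<'E'
import numpy as np
from scipy.spatial.transform import Rotation as R
def rot(q): return R.from_quat(np.roll(q,-1)).as_matrix()
def foc(c): return c["image"].shape[0]/2/np.tan(np.radians(c["fovy"])/2)
def ray(c,u,v,s=None):
    f=foc(c)
    if "mount" in c:
        dx,dy=u-c["cx"],v-c["cy"]; r=np.hypot(dx,dy); t=r/f
        d=np.array([np.sin(t)*dx/r,np.sin(t)*dy/r,np.cos(t)])
        T=rot(s["tool_rot"]); M=c["mount"]
        return s["ee_pos"]+T@M[:3,3], T@M[:3,:3]@d
    return c["eye"], rot(c["attitude"])@np.array([(u-c["cx"])/f,(v-c["cy"])/f,1])
def atz(c,u,v,z,s=None):
    o,d=ray(c,u,v,s); return o+d*(z-o[2])/d[2]
E
python3 - <<'E'
import pickle,cv2,numpy as np
from h import *
s,c=pickle.load(open("top0.pkl","rb")); im=c["image"]
cv2.imwrite("pics/topc.png",cv2.resize(im[160:225,100:180],None,fx=9,fy=9,interpolation=cv2.INTER_CUBIC))
s,c2=pickle.load(open("scene0.pkl","rb")); im=c2["image"]
cv2.imwrite("pics/scc.png",cv2.resize(im[245:325,320:410],None,fx=7,fy=7,interpolation=cv2.INTER_CUBIC))
print(atz(c,137,193,56))
d=c["depth"];print(d[180:206:3,120:156:3].astype(int))
E
```

```text
[507.4398933  205.12948882  56.        ]
[[701 696 698 697 699 696 696 697 698 699 698 698]
 [696 696 697 691 654 651 651 661 695 697 697   0]
 [697 696 695 652 651 650 651 654 671 697 694 696]
 [695 696 651 651 652 650 656 669 681 689 696 694]
 [696 650 649 650 651 656 671 684 687 687 696 694]
 [650 648 649 650 657 670 683 690 688 688 694 694]
 [650 648 649 660 673 687 687 688 688 689 692 694]
 [693 693 663 671 688 687 686 686 686 691 692 692]
 [691 690 692 690 687 686 687 690 691 690 693 692]]
```

View pics/topc.png

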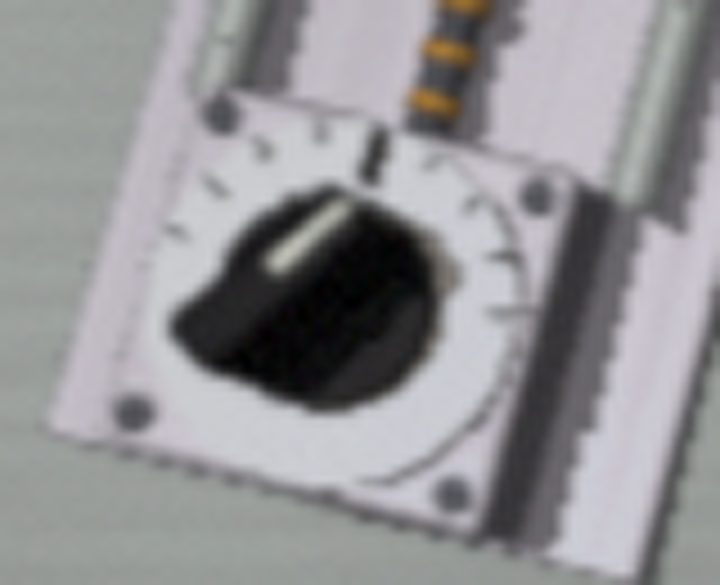

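View pics/scc.png

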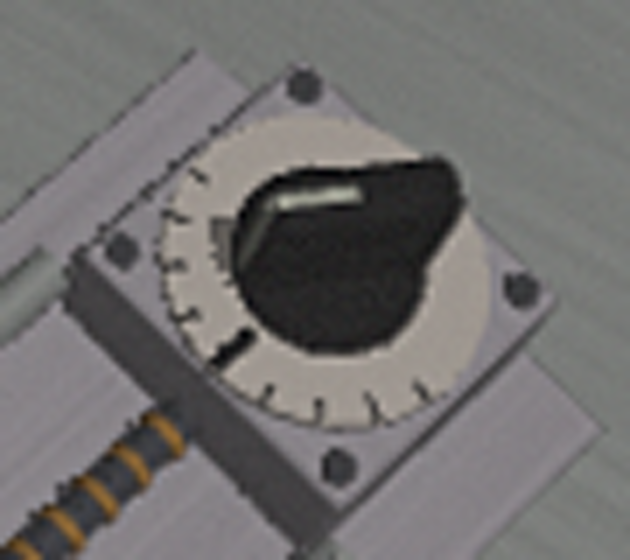

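```bash
python3 - <<'E'
import pickle,cv2,numpy as np
from h import *
s,c=pickle.load(open("top0.pkl","rb")); s,c2=pickle.load(open("scene0.pkl","rb"))
T=lambda x,y,z:atz(c,100+(x+.5)/9-.5,160+(y+.5)/9-.5,z)
S=lambda x,y,z:atz(c2,320+(x+.5)/7-.5,245+(y+.5)/7-.5,z)
def go(n,F,scr,mark,line,ends):
    P=np.array([F(*p,56) for p in scr]); ctr=P.mean(0)
    m=np.array([F(*p,56) for p in mark]); l=[F(*p,100.5) for p in line]
    A=lambda d:np.degrees(np.arctan2(d[1],d[0]))
    print(n,"ctr",ctr.round(1),"mark r",np.linalg.norm(m.mean(0)-ctr),"ang ctr->mark",A(m.mean(0)-ctr),"markline",A(m[1]-m[0]))
    print(" box edges",A(P[0]-P[2]),A(P[1]-P[3]), A(P[0]-P[1])-90,A(P[2]-P[3])-90)
    print(" line",A(l[1]-l[0]), l)
    e=[F(*p,100.5) for p in ends]; print(" barmid",np.mean(e,axis=0), A(e[1]-e[0]),np.linalg.norm(e[1]-e[0]))
go("top",T,[(220,116),(538,195),(133,413),(453,494)],[(370,182),(379,131)],[(275,268),(350,200)],[(200,345),(365,200)])
go("scene",S,[(337,467),(521,290),(122,250),(303,87)][0:1]+[(122,250),(521,290),(303,87)],[(252,333),(214,364)],[(360,194),(278,202)],[(450,175),(250,215)])
E
```

```text
top ctr [506.9 205.3  56. ] mark r 30.428324231922556 ang ctr->mark -12.280230304506302 markline -7.657539526844199
 box edges -13.655549176878127 -13.861311616376977 -13.70373935880238 -13.849782537946624
 line -46.180936852668445 [array([508.46531588, 204.20696277, 100.5       ]), array([521.37499229, 190.75383951, 100.5       ])]
 barmid [507.6648671  202.73245702 100.5       ] -47.11745386231292 40.34109767115797
scene ctr [507.8 204.8  56. ] mark r 28.459476898248024 ang ctr->mark -14.784041394049272 markline -17.267332456541318
 box edges -14.035158297941114 -13.862572744552589 -14.470799221090545 -13.92417502125575
 line -48.93682607047419 [array([507.52133394, 204.00655698, 100.5       ]), array([519.26231161, 190.53014605, 100.5       ])]
 barmid [508.90499686 202.41508641 100.5       ] -43.112125825637975 44.96653720859833
```

The two views agree: knob axis at about (507.3, 205), mark direction about -13.8°, and bar at about -47°, so the knob starts about 33° clockwise. Next I'll check reach for the whole turn.

```bash
cat >> h.py <<'E'
def quat(bar_deg,half=0):
    a=np.radians(bar_deg+90+180*half); x=np.array([np.cos(a),np.sin(a),0]); y=np.array([0,0,-1.]); z=np.cross(x,y)
    return np.roll(R.from_matrix(np.c_[x,y,z]).as_quat(),1)
C=np.array([507.3,205.0])
MARK=-13.8
E
python3 - <<'E'
from rig import bot
from h import *
s=bot.read_state(); print(rot(s["tool_rot"]).round(2), s["clock"])
for h in (0,1):
  for b in (-47,-14,28):
    for z in (87,190):
      q=bot.ik([*C,z],quat(b,h)); print(h,b,z,None if q is None else np.round(q,2))
E
```

```text
[[ 0.27 -0.    0.96]
 [-0.96  0.    0.27]
 [-0.   -1.    0.  ]] 0.15
0 -47 87 [ 0.32  0.48  1.68 -0.    0.98 -0.43]
0 -47 190 [ 0.32  0.35  1.6  -0.    1.19 -0.43]
0 -14 87 [ 0.32  0.48  1.68 -0.    0.98 -1.01]
0 -14 190 [ 0.32  0.35  1.6  -0.    1.19 -1.01]
0 28 87 [ 0.32  0.48  1.68 -0.    0.98 -1.74]
0 28 190 [ 0.32  0.35  1.6  -0.    1.19 -1.74]
1 -47 87 None
1 -47 190 None
1 -14 87 [ 0.32  0.48  1.68 -0.    0.98  2.13]
1 -14 190 [ 0.32  0.35  1.6  -0.    1.19  2.13]
1 28 87 [ 0.32  0.48  1.68 -0.    0.98  1.4 ]
1 28 190 [ 0.32  0.35  1.6  -0.    1.19  1.4 ]
```

```bash
python3 - <<'E'
from rig import bot
from h import *
import cv2,pickle
bot.move_to([*C,200],quat(-47))
bot.move_gripper(45,40)
s=bot.read_state(); c=bot.read_camera("wrist"); pickle.dump((s,c),open("wrist1.pkl","wb"))
cv2.imwrite("pics/wrist1.png",c["image"]); print(s["clock"],s["ee_pos"],s["grip_width"],s["ft_force"])
E
```

```text
3.5083 [507.30642331 204.95850492 200.00544634] 44.86323374389024 [-0.61827092 -0.54561728 -0.2716313 ]
```

View pics/wrist1.png

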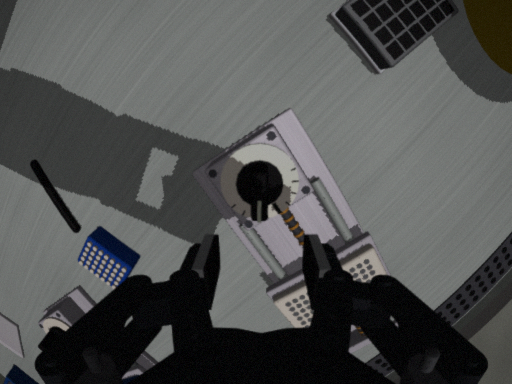

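```bash
python3 - <<'E'
import pickle,cv2
s,c=pickle.load(open("wrist1.pkl","rb"))
cv2.imwrite("pics/w1c.png",cv2.resize(c["image"][120:240,190:320],None,fx=5,fy=5,interpolation=cv2.INTER_CUBIC))
E
```

```text
(no output)
```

View pics/w1c.png

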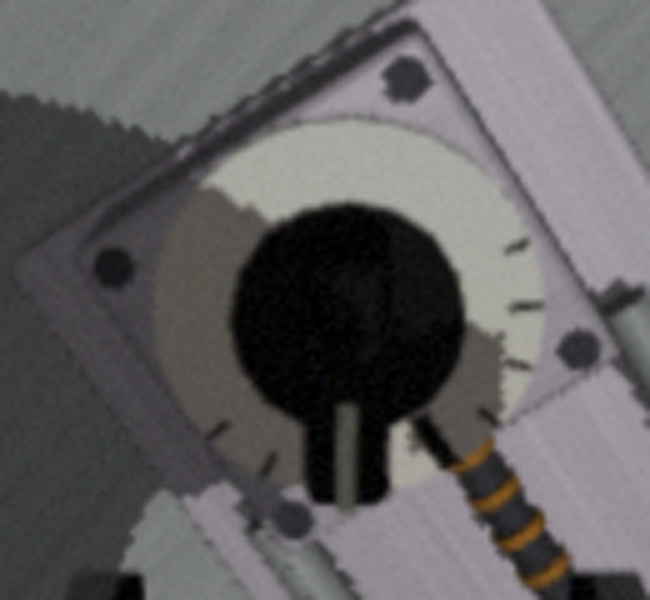

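```bash
python3 - <<'E'
import pickle,numpy as np
from h import *
s,c=pickle.load(open("wrist1.pkl","rb"))
W=lambda x,y,z:atz(c,190+(x+.5)/5-.5,120+(y+.5)/5-.5,z,s)
A=lambda d:np.degrees(np.arctan2(d[1],d[0]))
P=np.array([W(*p,56) for p in [(405,79),(113,268),(579,349),(294,520)]])
print(P.round(1)); print(P.mean(0),A(P[2]-P[0]),A(P[3]-P[1]),A(P[1]-P[0])-90,A(P[3]-P[2])-90)
l=[W(347,405,100.5),W(345,508,100.5)]; print("line",l,A(l[1]-l[0]))
b=[W(306,480,100.5),W(387,480,100.5)]; print("bar mid",np.mean(b,axis=0),np.linalg.norm(b[0]-b[1]))
E
```

```text
[[483.1 243.3  56. ]
 [467.4 180.7  56. ]
 [542.2 228.9  56. ]
 [526.5 166.1  56. ]]
[504.79534331 204.74167526  56.        ] -13.684023620841877 -13.939303121277604 -194.1008157222181 -194.10607920594236
line [array([507.15137235, 202.55551221, 100.5       ]), array([519.03819521, 189.27704058, 100.5       ])] -48.165250826943755
bar mid [515.85680729 193.06128516 100.5       ] 13.091115430099848
```

```bash
sed -i 's/^C=.*/C=np.array([506.5,204.7])/; s/^MARK.*/MARK=-13.9/' h.py; python3 - <<'E'
from rig import bot
from h import *
import cv2
q=quat(-47.3)
bot.move_to([*C,170],q)
print(bot.servo_line([*C,88],q,speed=90,until_force=10))
f=lambda:(lambda s:print(round(s["clock"],2),s["ee_pos"].round(2),s["ft_force"].round(1),s["moment"].round(2),round(s["grip_width"],2)))(bot.read_state())
f(); bot.move_gripper(10,30); f(); bot.dwell(.2); f()
c=bot.read_camera("wrist"); cv2.imwrite("pics/w2.png",c["image"])
c=bot.read_camera("top"); cv2.imwrite("pics/t2.png",cv2.resize(c["image"][140:250,60:210],None,fx=5,fy=5,interpolation=cv2.INTER_CUBIC))
E
```

```text
False
4.87 [506.81 204.8   88.62] [-0.1 -0.7 -0.3] [ 0.   -0.05  0.04] 45.06
5.24 [506.25 204.34  88.51] [-4.8 -4.3  8.4] [-0.75  0.98  0.01] 13.57
5.44 [506.23 204.35  88.53] [-5.7 -4.4  7.7] [-0.72  0.92 -0.01] 13.6
```

View pics/w2.png

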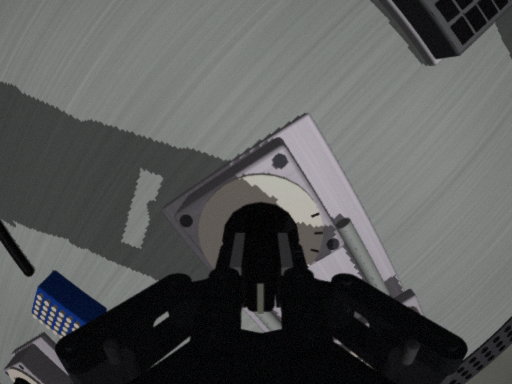

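View pics/t2.png

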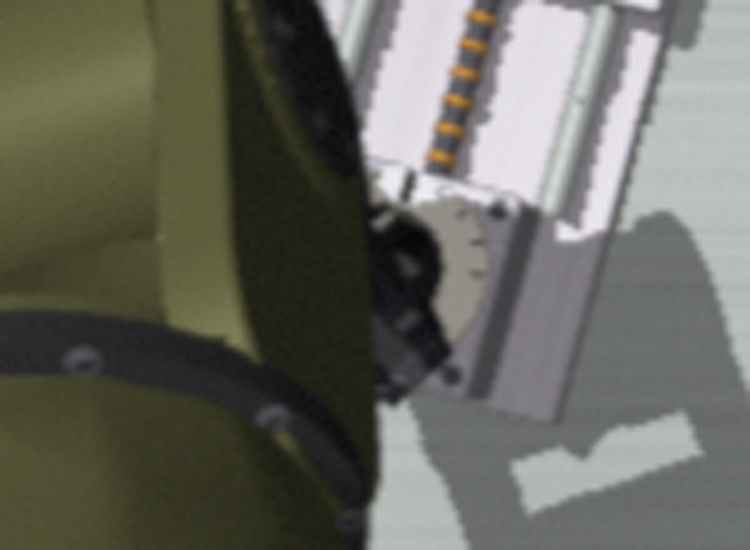

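```bash
sed -i 's/^C=.*/C=np.array([506.1,204.3])/' h.py; cat >> h.py <<'E'
def show(bot):
    s=bot.read_state(); x=rot(s["tool_rot"])[:,0]; a=np.degrees(np.arctan2(x[1],x[0]))-90
    print(round(s["clock"],2),"bar",round(a,2),s["ee_pos"].round(2),s["ft_force"].round(1),s["moment"].round(2),round(s["grip_width"],2)); return a
E
python3 - <<'E'
from rig import bot
from h import *
for b in np.linspace(-47.3,MARK+40.5,6)[1:]:
    bot.move_to([*C,88],quat(b)); show(bot)
bot.dwell(.2); show(bot)
E
```

```text
5.9 bar -32.75 [506.2  204.36  88.55] [-1.9  0.1  7.2] [-0.09  0.48  0.01] 13.56
6.26 bar -17.99 [506.2  204.41  88.53] [-3.   0.4  5.8] [0.01 0.5  0.  ] 13.74
6.62 bar -3.21 [506.18 204.53  88.54] [-3.6  0.9  5.7] [0.15 0.53 0.07] 13.47
6.97 bar 11.57 [506.12 204.59  88.51] [-3.2  1.3  6.5] [0.27 0.58 0.06] 13.31
7.33 bar 26.36 [506.07 204.67  88.55] [-3.8  2.3  6.5] [0.33 0.71 0.  ] 13.67
7.53 bar 26.32 [506.11 204.65  88.54] [-3.5  2.3  6.5] [0.36 0.73 0.04] 13.56
```

```bash
python3 - <<'E'
from rig import bot
from h import *
import cv2,pickle
s=bot.read_state();c=bot.read_camera("wrist"); pickle.dump((s,c),open("w3.pkl","wb"));a=cv2.resize(c["image"][170:320,180:340],None,fx=2.5,fy=2.5)
c=bot.read_camera("scene"); b=cv2.resize(c["image"][225:375,300:460],None,fx=2.5,fy=2.5)
cv2.imwrite("pics/c3.png",np.hstack([a,b]))
E
```

```text
(no output)
```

View pics/c3.png

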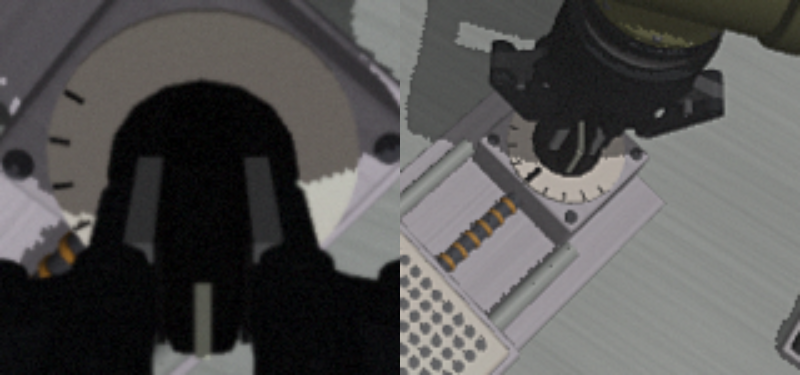

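The white line is still centred between the pads, so the knob followed to about 40° past the mark. Now I'll come back clockwise.

```bash
python3 - <<'E'
from rig import bot
from h import *
import cv2,pickle
for b in (12,-2,-10,-13.5):
    bot.move_to([*C,88],quat(b)); show(bot)
bot.dwell(.3); show(bot)
s=bot.read_state();c=bot.read_camera("wrist"); pickle.dump((s,c),open("w4.pkl","wb"));a=cv2.resize(c["image"][170:320,180:340],None,fx=5,fy=5)[150:,:]
cv2.imwrite("pics/c4.png",a)
E
```

```text
7.98 bar 11.68 [506.14 204.6   88.54] [-3.   0.9  5.8] [ 0.31  0.57 -0.04] 13.64
8.32 bar -2.33 [506.2  204.52  88.54] [-3.2  0.5  6.4] [0.17 0.51 0.03] 13.12
8.58 bar -10.34 [506.19 204.5   88.54] [-3.3 -0.9  6. ] [0.11 0.47 0.04] 13.98
8.83 bar -13.81 [506.2  204.48  88.54] [-2.8  0.2  6.1] [ 0.08  0.44 -0.02] 13.38
9.13 bar -13.79 [506.21 204.46  88.56] [-2.5 -0.1  6.5] [ 0.06  0.51 -0.03] 13.88
```

View pics/c4.png

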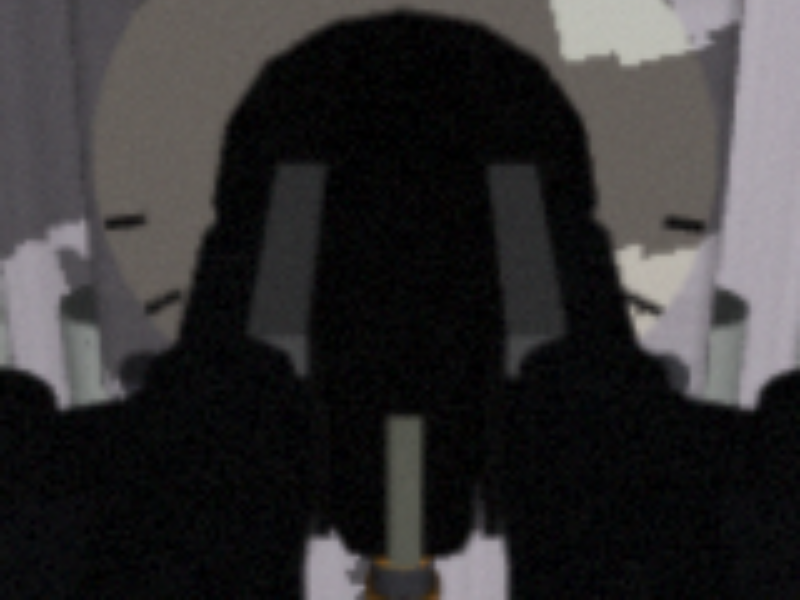

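Ticks and rails are symmetric about the bar, so the pointer sits on the mark. Releasing and checking.

```bash
python3 - <<'E'
from rig import bot
from h import *
import cv2,pickle
bot.move_gripper(45); show(bot)
s=bot.read_state();p=s["ee_pos"]
bot.servo_line([p[0],p[1],200],speed=100); show(bot)
s=bot.read_state();c=bot.read_camera("wrist"); pickle.dump((s,c),open("w5.pkl","wb"))
cv2.imwrite("pics/c5.png",cv2.resize(c["image"][120:240,190:330],None,fx=5,fy=5,interpolation=cv2.INTER_CUBIC))
E
```

```text
9.59 bar -13.55 [506.08 204.29  87.9 ] [-0.1  0.8  1. ] [0.04 0.01 0.05] 45.01
10.86 bar -13.5 [505.85 204.22 199.34] [-0.6  0.3  0.1] [ 0.05 -0.03 -0.02] 44.56
```

View pics/c5.png

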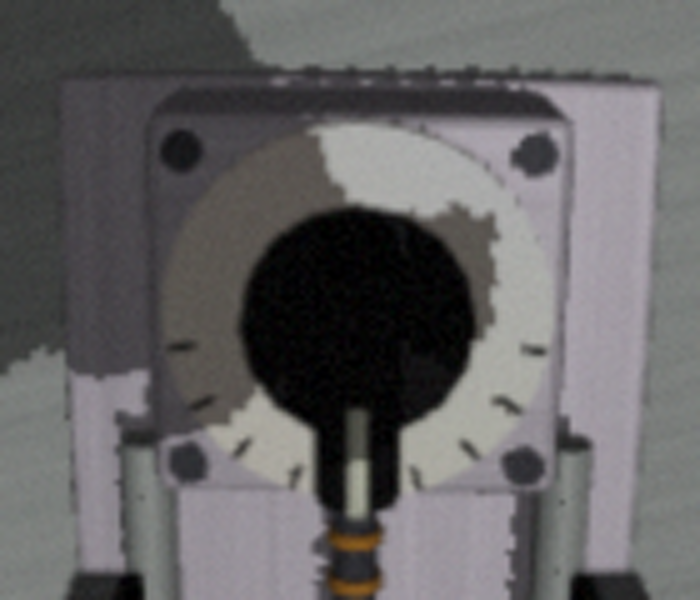

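```bash
python3 - <<'E'
import pickle,numpy as np,cv2
from h import *
s,c=pickle.load(open("w5.pkl","rb"))
W=lambda x,y,z:atz(c,190+(x+.5)/5-.5,120+(y+.5)/5-.5,z,s)
A=lambda d:np.degrees(np.arctan2(d[1],d[0]))
P=np.array([W(*p,56) for p in [(180,151),(534,155),(188,462),(522,465)]])
print(P.mean(0),A(P[2]-P[0]),A(P[3]-P[1]),A(P[0]-P[1])-90,A(P[2]-P[3])-90)
t=[np.array([W(*p,56) for p in pr]) for pr in [((295,478),(417,478)),((243,446),(469,448)),((203,404),(507,405)),((181,347),(534,350))]]
for q in t: print("ticks normal",(A(q[1]-q[0])-90))
for l in [((358,410),(357,515)),((317,440),(318,500)),((399,440),(397,500))]:
  l=[W(*p,100.5) for p in l]; print("line",l[0].round(1),A(l[1]-l[0]))
from rig import bot
bot.move_to([420,-60,300],quat(-13.5)); show(bot)
c=bot.read_camera("top"); pickle.dump((0,c),open("top6.pkl","wb"))
cv2.imwrite("pics/t6.png",cv2.resize(c["image"][160:225,100:180],None,fx=9,fy=9,interpolation=cv2.INTER_CUBIC))
c=bot.read_camera("scene");pickle.dump((0,c),open("sc6.pkl","wb"))
cv2.imwrite("pics/s6.png",cv2.resize(c["image"][245:325,320:410],None,fx=7,fy=7,interpolation=cv2.INTER_CUBIC))
E
```

```text
[504.39117889 203.92331539  56.        ] -13.95099841310422 -13.753283995554758 -194.13638860956692 -194.0139561041671
ticks normal -13.460175198114996
ticks normal -14.006362986167119
ticks normal -13.66423275216384
ticks normal -13.97875489125127
line [507.7 203.5 100.5] -13.983409244518533
line [511.1 196.  100.5] -13.134413585886909
line [514.1 208.7 100.5] -14.697183325117033
12.04 bar -13.47 [420.29 -59.47 299.6 ] [ 0.2 -0.2 -0.5] [-0.   -0.01 -0.02] 44.93
```

View pics/t6.png

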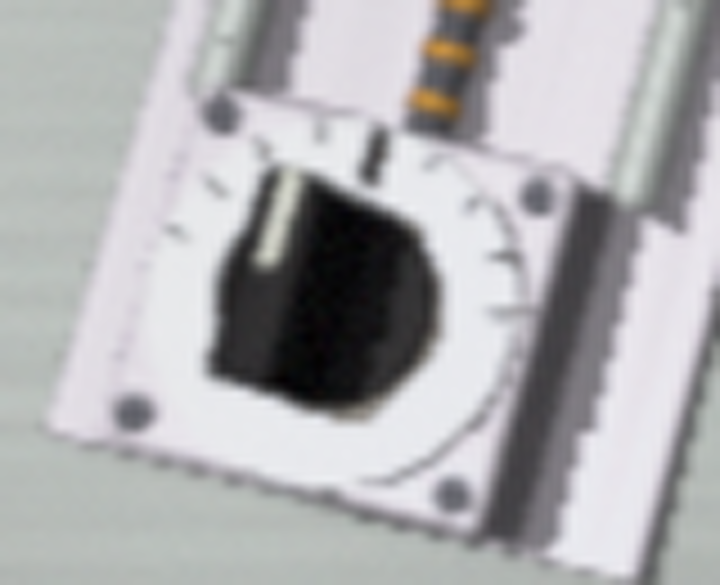

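View pics/s6.png

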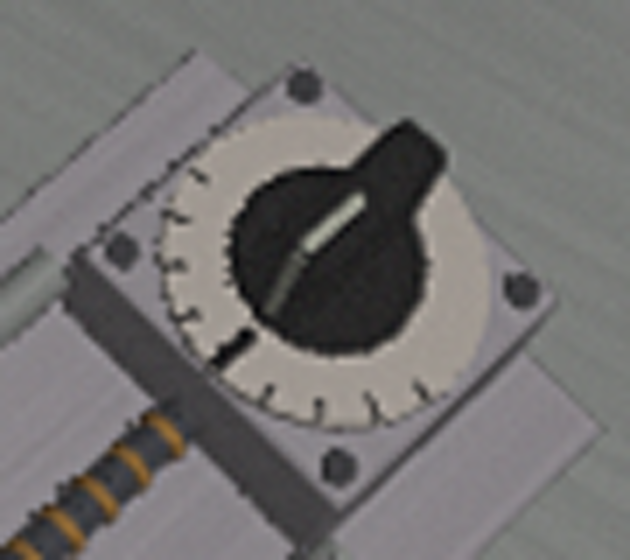

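```bash
python3 -c "
from rig import bot
bot.finish_job()"
```

```text
the job is handed in; nothing more can be done
```

The job is handed in. The white-plate stage's knob is back on its mark, turned in clockwise so the slack should be taken up from that side.

- **Turn:** I gripped the knob about 33° clockwise of its mark. I turned it anticlockwise to about 40° past the mark, then came back clockwise to it. That return is well over the 22° of slack. I did not separately measure how far the plate carriage moved.
- **Release:** I let go, went straight up and moved the arm clear. It was touching nothing at hand-in, at about 12 s of the 34 s allowed.
- **Final angle:** The wrist camera, after release, put the pointer line at -14.0° and the mark direction at -13.5° to -14.1°, so they agree to within about half a degree. In the top view the line is parallel to the gearbox edge, which points the same way as the mark.
- **Forces:** Wrist force read no more than about 11 N.
- **Disagreement:** The cameras differed by about 3 mm on where the knob's axis is. I used a point in between, and the only effect was a few newtons of side force during the turn.

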